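# Point-and-check power-up of the camp beacon

### The arm

A 6-joint arm with a two-finger parallel gripper is mounted at the origin on the work surface. World frame = base frame: x ahead of the robot, y to its left, z up, the work surface at z = 0. Lengths are in m, angles in rad, forces in N, time in s.
With the tool pointing down it reaches from about 0.25 to 0.775 m from the base axis. Payload 4 kg.
Tool frame: the origin (TCP) lies between the finger pads, 19 mm behind the fingertips; this is the grasp point; z points along the fingers, y is the line along which they close (so a half turn about z gives the same grasp; the last joint's range is limited). The gripper opens to 94 mm and grips with 3 to 60 N. Pads are 16 mm wide; open, the fingers measure 119 mm over their backs; the gripper's body (75 mm by 177 mm) begins 78 mm behind the grasp point.
Start: joints at [-1.333, 0.087, 1.371, -0, 1.684, -0.103], TCP at [0.184, -0.518, 0.224] pointing down, gripper open.
Joint ranges: [-3.1, 3.1], [-0.76, 2.03], [0.27, 2.55], [-1.08, 4.22], [0.17, 2.65], [-2.57, 2.57]. Speed limits (rad/s): [2.79, 2.79, 3.14, 3.14, 3.14, 3.14].

### API

Orientations are given as [roll, pitch, yaw] about the fixed x, y, z axes, in that order (R = Rz(yaw) Ry(pitch) Rx(roll)).
In Python, from workcell import manip gives the robot as it stands. The module is installed in compiled form; this text tells all that it offers.
- The arm moves only by the shell command python3 -m pendant 'ROWS' [OPENING] [FORCE]. ROWS is a JSON object of lists of equal length, an entry for each row: "dp": the shift along the tool's x, y, z in m, a list of three; "rotation": the turn, a rotation vector about the tool's x, y, z in degrees, a list of three. In form: {"dp": [[tx, ty, tz], ...], "rotation": [[wx, wy, wz], ...]}. A call has 1 to 20 rows; each row shifts and turns the commanded pose from where the row before left it, along the tool's axes as they then stand; what a row does not reach is not made up. A row lasts 1/10 s, in which the tool goes at most 50 mm and 8.59 degrees, less where a joint would pass 70% of its speed; a pose out of reach is approached as far as the arm can. A call is refused whole if a number of a shift passes 0.05 or a number of a turn 8.59, either way. A call with a gripper value outside its range is refused whole. OPENING is the opening, from 0 (shut) to 1 (fully open), set as the call begins (- or left out, the last holds). The fingers move at their own pace and stop on an object; FORCE is the grip in N (left out, the last holds). Time passes only in rows, so rows that do not move let the fingers close. It gives the time, the measured TCP pose, the force, the opening and the grip force at its end, in the units of the state.
- manip.get_state(): the state, without advancing time (a new reading comes with each control period).
- manip.snapshot(name): name is "scene" or "top" or "wrist"; returns a dict with "pixels" (384x512x3 uint8, red, green, blue), "fx", "fy", "cx", "cy" (pixels), "R" (3x3) and "t" (3): a world point X has camera coordinates R X + t. Camera axes: x right, y down, z forward; pixel columns grow to the right and rows downward; lengths in m; the calibration is good to about 2 mm. A picture is of the moment at which its call begins. There is no depth.
- manip.job_done(): hands the job in; it is judged then, once.
The state is a dict: "clock": time; "joint_pos": joint angles; "qd": joint speeds; "effort": joint torques, N m; "tool_pos": TCP position; "eef_rot": TCP orientation; "ft_force": force on the tool from outside, world axes, zero at the start; "wrist_torque": the same for the moment, N m; "finger_gap": finger opening in m; "finger_force": force on a finger pad.
Only numpy, scipy, OpenCV 4.12 (cv2) and the standard library are available. Lean on these libraries where they do the work, as an engineer would, in place of code of your own. Each camera call takes 0.05 s, during which the arm holds its last target. There are 200 camera calls.

### The job

Do the point-and-check that powers up the camp beacon: point straight down at the blue-capped fuse holder with the fingertips about 3 cm above the centre of its top and stay there for two seconds, then push the steel toggle on the junction box all the way over to its green-dot side, away from the robot, and last point in the same way at the orange beacon shell for two seconds. Do not touch, lift or shift any of the loose things on the tray or beside it, and do not point at the plain white fuse holder.

Things in the scene. Friction and masses are not known exactly. Their poses are not given: they have to be found in the camera images.
- tray: Fixed grey steel tray, 250 (x) x 430 (y) mm, rim 18 mm high, inner floor 5 mm above its underside. Origin: centre of its underside, on the table. Its x axis points roughly away from the robot (yaw within 0.25 rad). Four loose things stand on it in any order, about 58 mm before or behind and 150 mm left or right of its centre.
- junction_box: Grey box fixed at the tray's centre, 150 (x) x 110 (y) mm, top 56 mm above the table. Origin and axes as the tray's. On its top a red dot on the near side (-x) and a green dot on the far side (+x) of the toggle.
- toggle_pivot (a point): Hinge point of the toggle, 64 mm above the table over the tray's centre, just above the junction box's top; fixed, axes as the tray's.
- toggle_tip (a point): Centre of the free end of the chunky steel toggle, a round bat 62 mm long from the pivot, 14 mm thick at its foot and 22 mm near its end. It starts leaning towards the robot (the red dot).
- toggle (a joint): Angle of the toggle, rad: 0 = fully over to the red dot (leaning 0.5 rad to the tray's -x), 0.5 = upright, 1.0 = fully over to the green dot (leaning 0.5 rad to the tray's +x), the stop. Starts at 0 to 0.15. It stays where it is left; moving it takes about 2 to 4 N at mid-length.
- fuse_blue: Loose ceramic fuse holder, white with a dark blue cap, 62 mm tall, foot 52 mm across with two copper tabs, cap 40 mm across. Origin: centre of its underside; z up.
- fuse_plain: Loose ceramic fuse holder of the same shape and size, all white including the cap. Origin: centre of its underside. Not to be pointed at.
- beacon: Loose orange beacon shell, a domed cylinder 110 mm tall, 72 mm across on a black foot 80 mm across. Origin: centre of its underside; z up.
- prism: Loose bronze prism mount: disc foot 72 mm across, yoke and round glass-faced prism, 92 mm tall. Origin: centre of its underside. Bystander.
- mug: Loose blue mug, 80 mm tall, 76 mm across, on the table left of the tray. Origin: centre of its underside. Bystander.
- radio: Loose yellow hand radio lying flat, 110 x 58 x 34 mm with a 100 mm aerial, right of the tray. Origin: centre of its underside. Bystander.
- jar: Loose jar with a red lid, 90 mm tall, 72 mm across, on the far left. Origin: centre of its underside. Bystander.
- driver: Loose screwdriver with a green handle lying on the far right. Origin: underside of its middle. Bystander.
Not all that is in view belongs to the job. Leave any turquoise look-alike of the fuse_blue alone. Several things look just like the beacon: the one meant starts farthest to the robot's right.

How it is judged:
By the outcome, as a careful person would: the job done as asked, in the order asked, and still so for the second after the job is handed in, with the robot touching nothing.
It also fails if it takes over 58 s, if anything falls off the work surface, if the arm or the gripper's body presses on something with over 40 N, if the wrist force passes 120 N, or if a joint passes its speed limit or range.

## Working session

There is one attempt and no reset: what is moved stays moved. The work goes in short steps, Python scripts to look and compute and a shell command to move; the robot and the scene stay as the last step left them, time stands still between calls to the robot, and variables do not carry over. Pictures are saved under pics/ and viewed, at most 10 in all, crops included, and the job is handed in when it is done.

```bash
mkdir -p pics; cat > h.py <<'E'
import numpy as np,cv2
from workcell import manip
def snap(n,f):
    s=manip.snapshot(n); cv2.imwrite(f'pics/{f}.png',cv2.cvtColor(s['pixels'],cv2.COLOR_RGB2BGR)); np.savez(f'pics/{f}.npz',**s); return s
def ray(s,u,v):
    R=np.array(s['R']);t=np.array(s['t']);c=-R.T@t
    d=R.T@np.array([(u-s['cx'])/s['fx'],(v-s['cy'])/s['fy'],1]);return c,d
def onz(s,u,v,z):
    c,d=ray(s,u,v);return c+d*(z-c[2])/d[2]
def proj(s,X):
    p=np.array(s['R'])@np.array(X)+np.array(s['t']);return p[0]/p[2]*s['fx']+s['cx'],p[1]/p[2]*s['fy']+s['cy']
E
python3 - <<'E'
from h import *
a=snap('top','top1');b=snap('scene','scene1')
for s in(a,b):print(ray(s,256,192),s['fx'])
st=manip.get_state();print(st['clock'],st['tool_pos'],st['eef_rot'],st['ft_force'])
A=cv2.imread('pics/top1.png');cv2.imwrite('pics/top1b.png',cv2.resize(A,(800,600)))
A=cv2.imread('pics/scene1.png');cv2.imwrite('pics/scene1b.png',cv2.resize(A,(800,600)))
E
```

```text
(array([ 0.38355682, -0.03700902,  1.23485868]), array([ 0.11913424,  0.01676264, -0.99282014])) 369.04552475944143
(array([1.03465141, 0.45813286, 0.87734266]), array([-0.48668306, -0.46395831, -0.74028173])) 357.4740457624775
0.1 [ 0.18370789 -0.51793311  0.22323697] [-3.13962177e+00 -2.27587928e-04  3.40743760e-01] [-0.03637396 -0.37514079  0.23404911]
```

View pics/top1b.png

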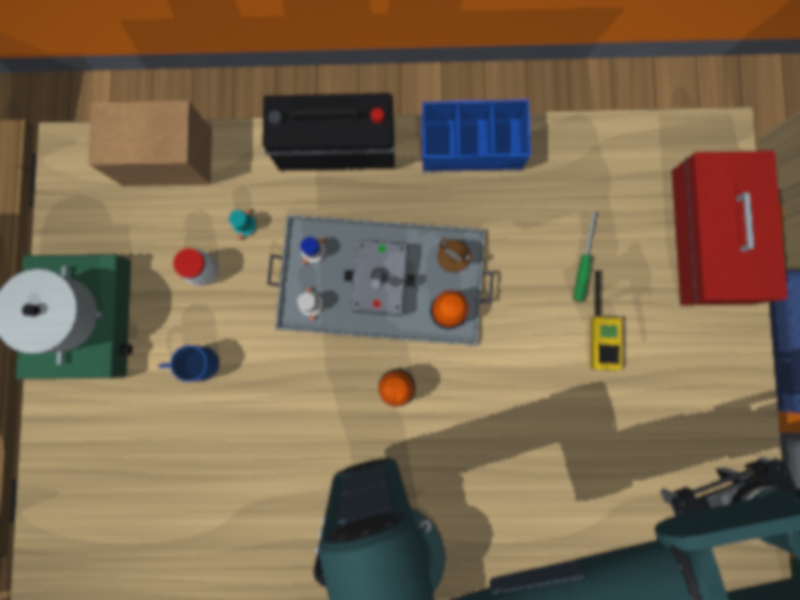

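View pics/scene1b.png

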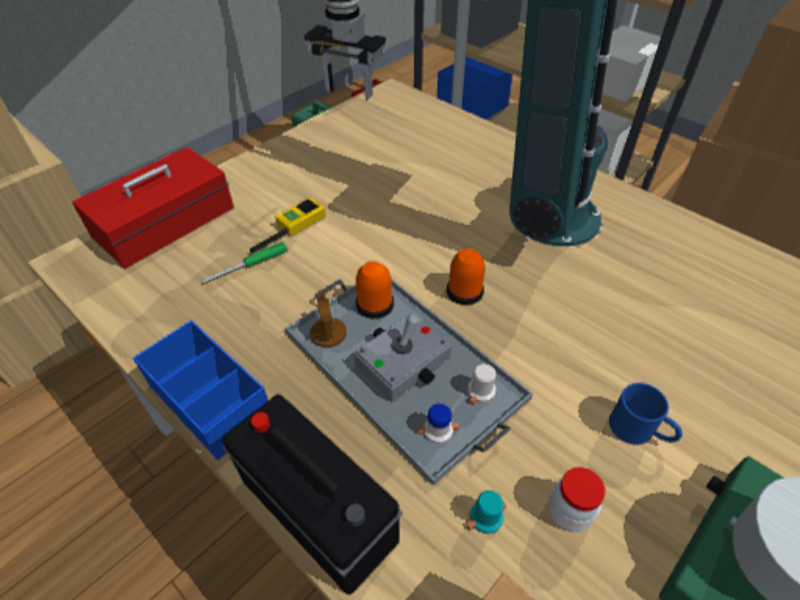

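The top view shows, in 800x600 pixels:
- **Blue-cap fuse:** (311,246). It could be confused with the turquoise look-alike (241,222), the white fuse (308,302) or the blue mug (193,363).
- **Beacon:** orange ones at (450,309) on the tray and (396,387) on the table. The tray one is farther right.
- **Toggle:** about (380,276), with the green dot at (381,248) and the red dot at (377,303).

Next I measure these with masks.

```bash
cat > m.py <<'E'
from h import *
from scipy.optimize import least_squares
S={n:dict(np.load(f'pics/{n}1.npz')) for n in('top','scene')}
def blobs(s,lo,hi,mn=6):
    hsv=cv2.cvtColor(s['pixels'],cv2.COLOR_RGB2HSV);m=cv2.inRange(hsv,lo,hi)
    n,l,st,c=cv2.connectedComponentsWithStats(m)
    return [(c[i].round(1).tolist(),st[i].tolist()) for i in range(1,n) if st[i][4]>=mn]
def tri(a,b):
    (c1,d1),(c2,d2)=a,b
    k=np.linalg.lstsq(np.c_[d1,-d2],c2-c1,rcond=None)[0]
    p,q=c1+k[0]*d1,c2+k[1]*d2;return (p+q)/2,np.linalg.norm(p-q)
if __name__=='__main__':
    for nm,lo,hi in(('blue',(112,150,60),(125,255,255)),('orange',(5,200,120),(15,255,255)),('red',(0,150,100),(4,255,255)),('green',(50,120,80),(70,255,255))):
        for n in S:
            for c,st in blobs(S[n],lo,hi):
                u,v=c
                r=(150<u<330 and 120<v<270) if n=='top' else (180<u<320 and 150<v<300)
                if r: print(nm,n,c,st,[onz(S[n],u,v,z).round(4)[:2].tolist() for z in (.057,.067,.1)])
    a=S['top']['pixels'][130:225,165:325];b=S['scene']['pixels'][155:310,180:345]
    cv2.imwrite('pics/c1.png',cv2.resize(a[:,:,::-1],None,fx=5,fy=5,interpolation=2))
    cv2.imwrite('pics/c2.png',cv2.resize(b[:,:,::-1],None,fx=3.8,fy=3.8,interpolation=2))
E
python3 m.py
```

```text
blue top [198.0, 157.0] [193, 152, 11, 11, 90] [[0.6426, 0.1708], [0.6404, 0.169], [0.6332, 0.1632]]
blue scene [280.9, 265.7] [274, 258, 15, 16, 187] [[0.6412, 0.1698], [0.6459, 0.1733], [0.6618, 0.1849]]
orange top [287.1, 197.5] [277, 187, 21, 22, 350] [[0.5057, -0.1165], [0.5047, -0.1158], [0.5013, -0.1136]]
orange top [252.0, 249.1] [243, 240, 19, 19, 285] [[0.3433, -0.0023], [0.3436, -0.0026], [0.3448, -0.0035]]
orange scene [301.1, 173.6] [293, 159, 17, 32, 425] [[0.3372, -0.0036], [0.3457, 0.002], [0.3737, 0.0206]]
orange scene [240.7, 182.5] [231, 168, 20, 32, 486] [[0.4986, -0.1196], [0.5051, -0.1125], [0.5267, -0.0893]]
red top [240.8, 194.0] [239, 193, 4, 3, 10] [[0.5191, 0.0318], [0.518, 0.0313], [0.5142, 0.0293]]
red scene [271.9, 210.7] [270, 209, 5, 4, 16] [[0.518, 0.0297], [0.5243, 0.0349], [0.5451, 0.0521]]
green top [243.7, 158.5] [242, 157, 4, 4, 14] [[0.6351, 0.0215], [0.633, 0.021], [0.6259, 0.0194]]
green scene [241.9, 232.1] [239, 230, 7, 5, 24] [[0.6337, 0.0191], [0.6386, 0.0245], [0.6547, 0.0422]]
```

View pics/c1.png

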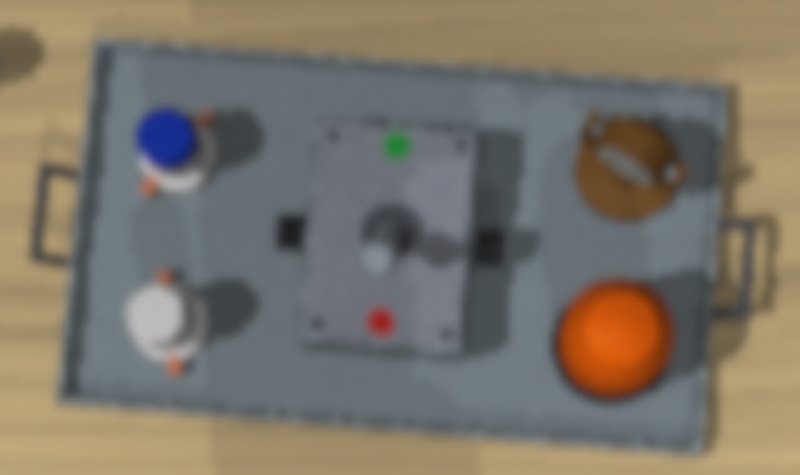

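View pics/c2.png

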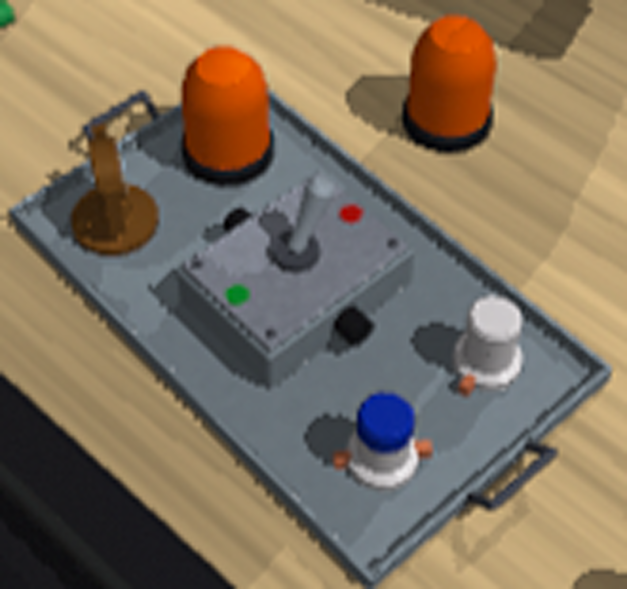

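The crops confirm the choices: dark-blue cap at (167,138) with the white fuse below it at (155,315), and the tray beacon at (612,335). The toggle leans to the red dot.

Measured positions, consistent across both views:

| Thing | World x, y (m) |
|---|---|
| Tray centre | (0.5765, 0.026), yaw -0.09 |
| Blue fuse | (0.642, 0.170) |
| Beacon | (0.504, -0.115) |

The fuse and beacon match the nominal slots at ±58/±150 mm. First I turn the tool to the tray's yaw and close the fingers.

```bash
python3 -m pendant '{"dp":[[0,0,0],[0,0,0],[0,0,0],[0,0,0],[0,0,0],[0,0,0]],"rotation":[[0,0,4],[0,0,6],[0,0,6],[0,0,6],[0,0,2.7],[0,0,0]]}' 0 10
cat > go.py <<'E'
import sys;from h import *
from scipy.spatial.transform import Rotation as Ro
s=manip.get_state();R=Ro.from_euler('xyz',s['eef_rot']).as_matrix()
P={'fuse':(.642,.170,.116),'beacon':(.504,-.115,.164)}
t=P[sys.argv[1]] if sys.argv[1] in P else eval(sys.argv[1])
print(s['clock'],np.round(s['tool_pos'],4),np.round(s['eef_rot'],3),'j',np.round(s['joint_pos'],2),'F',np.round(s['ft_force'],1))
print('tool delta',(R.T@(np.array(t)-s['tool_pos'])).round(4))
E
python3 go.py '(.642,.170,.224)'
```

```text
clock: 0.7
tool_pos: [0.1838, -0.5181, 0.2237]
eef_rot: [-3.141, 0.0, -0.09]
ft_force: [0.1, -0.3, -0.8]
finger_gap: 0.0495
finger_force: 0.0
0.7 [ 0.1838 -0.5181  0.2237] [-3.141  0.    -0.09 ] j [-1.33  0.09  1.37 -0.    1.68  0.33] F [ 0.1 -0.3 -0.8]
tool delta [ 3.945e-01 -7.265e-01  3.000e-04]
```

```bash
python3 -m pendant '{"dp":[[0.0095,-0.0175,0],[0.019,-0.035,0],[0.019,-0.035,0],[0.019,-0.035,0],[0.019,-0.035,0],[0.019,-0.035,0],[0.019,-0.035,0],[0.019,-0.035,0],[0.019,-0.035,0],[0.019,-0.035,0],[0.019,-0.035,0],[0.019,-0.035,0],[0.019,-0.035,0],[0.019,-0.035,0],[0.019,-0.035,0],[0.019,-0.035,0],[0.019,-0.035,0],[0.019,-0.035,0],[0.019,-0.035,0],[0.0095,-0.0175,0]],"rotation":[[0,0,0],[0,0,0],[0,0,0],[0,0,0],[0,0,0],[0,0,0],[0,0,0],[0,0,0],[0,0,0],[0,0,0],[0,0,0],[0,0,0],[0,0,0],[0,0,0],[0,0,0],[0,0,0],[0,0,0],[0,0,0],[0,0,0],[0,0,0]]}' 0 10
python3 go.py fuse
```

```text
clock: 2.7
tool_pos: [0.6033, 0.1153, 0.2236]
eef_rot: [-3.141, 0.001, -0.086]
ft_force: [-0.2, -0.7, -0.5]
finger_gap: 0.0005
finger_force: 0.0
2.7 [0.6033 0.1153 0.2236] [-3.141e+00  1.000e-03 -8.600e-02] j [0.1  0.23 1.21 0.   1.7  1.75] F [-0.2 -0.7 -0.5]
tool delta [ 0.034  -0.0577  0.1076]
```

```bash
python3 -m pendant '{"dp":[[0.011,-0.02,0],[0.012,-0.02,0.01],[0.011,-0.02,0.02],[0,0,0.02],[0,0,0.02],[0,0,0.01],[0,0,0],[0,0,0]],"rotation":[[0,0,0],[0,0,0],[0,0,0],[0,0,0],[0,0,0],[0,0,0],[0,0,0],[0,0,0]]}'
python3 go.py fuse; python3 - <<'E'
from h import *
a=snap('wrist','w1');b=snap('scene','scene2')
P=(.642,.170,.067);print('cap top in wrist',proj(a,P),'scene',proj(b,P),'tips',proj(a,np.array(manip.get_state()['tool_pos'])-[0,0,.019]))
cv2.imwrite('pics/w1s.png',np.hstack([cv2.resize(a['pixels'][:,:,::-1],(400,300)),cv2.resize(b['pixels'][180:330,180:380,::-1],(400,300))]))
E
```

```text
clock: 3.5
tool_pos: [0.6425, 0.1683, 0.1451]
eef_rot: [-3.141, -0.001, -0.09]
ft_force: [0.8, -0.1, 0.4]
finger_gap: 0.0004
finger_force: 0.0
3.5 [0.6425 0.1683 0.1451] [-3.141e+00 -1.000e-03 -9.000e-02] j [0.17 0.37 1.19 0.   1.58 1.83] F [ 0.8 -0.1  0.4]
tool delta [-0.0007 -0.0016  0.0291]
cap top in wrist (np.float64(250.82661757353458), np.float64(205.2956222596313)) scene (np.float64(280.916345822253), np.float64(263.9582385261409)) tips (np.float64(252.62736414233913), np.float64(231.82877700132653))
```

View pics/w1s.png

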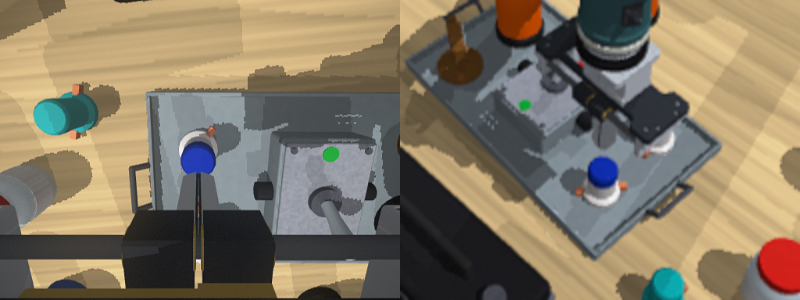

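The wrist view shows the fingertips lined up over the dark-blue cap at full-res (253,201), against a prediction of (251,205). The turquoise look-alike is well to the left. I go down and dwell.

```bash
python3 -m pendant '{"dp":[[0,-0.001,0.01],[0,0,0.01],[0,0,0.009],[0,0,0],[0,0,0],[0,0,0],[0,0,0],[0,0,0],[0,0,0],[0,0,0],[0,0,0],[0,0,0],[0,0,0],[0,0,0],[0,0,0],[0,0,0],[0,0,0],[0,0,0],[0,0,0],[0,0,0]],"rotation":[[0,0,0],[0,0,0],[0,0,0],[0,0,0],[0,0,0],[0,0,0],[0,0,0],[0,0,0],[0,0,0],[0,0,0],[0,0,0],[0,0,0],[0,0,0],[0,0,0],[0,0,0],[0,0,0],[0,0,0],[0,0,0],[0,0,0],[0,0,0]]}'
python3 go.py fuse
python3 -m pendant '{"dp":[[0,0,0],[0,0,0],[0,0,0],[0,0,0],[0,0,0],[0,0,0],[0,0,0],[0,0,0],[0,0,0],[0,0,0]],"rotation":[[0,0,0],[0,0,0],[0,0,0],[0,0,0],[0,0,0],[0,0,0],[0,0,0],[0,0,0],[0,0,0],[0,0,0]]}'
python3 - <<'E'
from h import *
from m import blobs
s=snap('scene','scene3');print([b for b in blobs(s,(112,150,60),(125,255,255)) if 250<b[0][0]<300 and 240<b[0][1]<290])
E
```

```text
clock: 5.6
tool_pos: [0.6427, 0.169, 0.1153]
eef_rot: [3.142, -0.0, -0.09]
ft_force: [0.5, -0.0, -0.4]
finger_gap: 0.0006
finger_force: 0.0
5.6 [0.6427 0.169  0.1153] [ 3.142 -0.    -0.09 ] j [ 0.17  0.38  1.23 -0.    1.53  1.83] F [ 0.5 -0.  -0.4]
tool delta [-0.0008 -0.0009 -0.0007]
clock: 6.6
tool_pos: [0.6427, 0.169, 0.1152]
eef_rot: [3.141, -0.0, -0.09]
ft_force: [-0.6, -0.5, 0.3]
finger_gap: 0.0003
finger_force: 0.0
[([280.9, 266.3], [274, 260, 15, 14, 169])]
```

```bash
python3 -m pendant '{"dp":[[0,0,-0.015],[0,0,-0.03],[0,0,-0.03],[0,0,-0.015],[-0.016,0.018,0],[-0.022,0.026,0],[-0.022,0.026,0],[-0.022,0.026,0],[-0.022,0.026,0],[-0.016,0.018,0],[-0.008,0.008,0],[0,0,0]],"rotation":[[0,0,0],[0,0,0],[0,0,0],[0,0,0],[0,0,0],[0,0,0],[0,0,0],[0,0,0],[0,0,0],[0,0,0],[0,0,0],[0,0,0]]}'
python3 go.py '(.502,.0327,.108)'
```

```text
clock: 7.85
tool_pos: [0.5014, 0.0327, 0.2059]
eef_rot: [-3.141, -0.001, -0.092]
ft_force: [-0.5, 0.7, 0.3]
finger_gap: 0.0005
finger_force: 0.0
7.85 [0.5014 0.0327 0.2059] [-3.141e+00 -1.000e-03 -9.200e-02] j [-0.05 -0.02  1.51  0.    1.64  1.61] F [-0.5  0.7  0.3]
tool delta [ 0.0004 -0.0001  0.0979]
```

Now down, then forward in small steps to about mid-travel.

```bash
python3 -m pendant '{"dp":[[0,0,0.015],[0,0,0.025],[0,0,0.025],[0,0,0.02],[0,0,0.013],[0,0,0]],"rotation":[[0,0,0],[0,0,0],[0,0,0],[0,0,0],[0,0,0],[0,0,0]]}'
python3 -m pendant '{"dp":[[0.006,0,0],[0.006,0,0],[0.006,0,0],[0.006,0,0],[0.006,0,0],[0.006,0,0],[0.006,0,0],[0.006,0,0],[0,0,0]],"rotation":[[0,0,0],[0,0,0],[0,0,0],[0,0,0],[0,0,0],[0,0,0],[0,0,0],[0,0,0],[0,0,0]]}'
python3 go.py '(.5765,.026,.108)'
```

```text
clock: 8.45
tool_pos: [0.5005, 0.0339, 0.104]
eef_rot: [3.141, 0.006, -0.089]
ft_force: [-0.4, -0.1, -1.3]
finger_gap: 0.0005
finger_force: 0.0
clock: 9.35
tool_pos: [0.5508, 0.0287, 0.1072]
eef_rot: [-3.142, -0.001, -0.09]
ft_force: [-0.3, 0.6, -0.2]
finger_gap: 0.0003
finger_force: 0.2
9.35 [0.5508 0.0287 0.1072] [-3.142e+00 -1.000e-03 -9.000e-02] j [-0.05  0.14  1.55 -0.    1.45  1.61] F [-0.3  0.6 -0.2]
tool delta [ 0.0259  0.0004 -0.0008]
```

```bash
python3 -m pendant '{"dp":[[0.005,0,0],[0.005,0,0],[0.005,0,0]],"rotation":[[0,0,0],[0,0,0],[0,0,0]]}'
python3 -m pendant '{"dp":[[0.003,0,0],[0.002,0,0]],"rotation":[[0,0,0],[0,0,0]]}'
python3 - <<'E'
from h import *
a=snap('wrist','w2');b=snap('scene','scene4')
cv2.imwrite('pics/w2s.png',np.hstack([cv2.resize(a['pixels'][:,:,::-1],(400,300)),cv2.resize(b['pixels'][155:275,200:360,::-1],(400,300))]))
E
```

```text
clock: 9.65
tool_pos: [0.5643, 0.0275, 0.1074]
eef_rot: [3.141, 0.002, -0.09]
ft_force: [-5.8, 0.3, 4.3]
finger_gap: 0.0001
finger_force: 2.8
clock: 9.85
tool_pos: [0.5697, 0.027, 0.1072]
eef_rot: [3.141, 0.0, -0.09]
ft_force: [-4.4, 0.2, 2.2]
finger_gap: 0.0002
finger_force: 2.2
```

View pics/w2s.png

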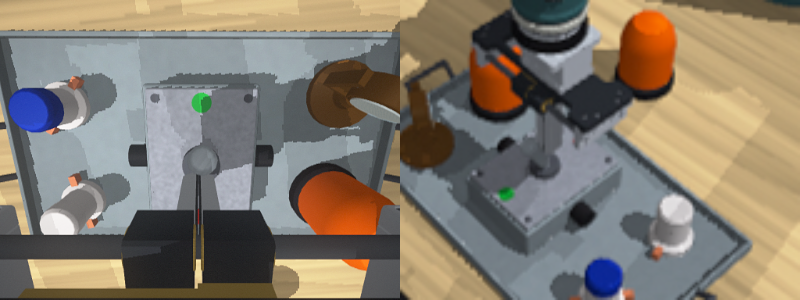

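The wrist view shows the toggle top at (202,160), being pushed square-on and now past upright. Force is about 5 N. I continue to the stop.

```bash
for i in 1; do :; done
python3 -m pendant '{"dp":[[0.003,0,0],[0.002,0,0],[0,0,0]],"rotation":[[0,0,0],[0,0,0],[0,0,0]]}'
python3 -m pendant '{"dp":[[0.002,0,0],[0,0,0]],"rotation":[[0,0,0],[0,0,0]]}'
```

```text
clock: 10.25
tool_pos: [0.5724, 0.0268, 0.1068]
eef_rot: [3.141, 0.006, -0.09]
ft_force: [-9.1, 1.0, 4.2]
finger_gap: 0.0003
finger_force: 4.9
clock: 10.45
tool_pos: [0.5728, 0.0268, 0.1067]
eef_rot: [3.141, 0.01, -0.09]
ft_force: [-12.8, 0.8, 7.0]
finger_gap: 0.0006
finger_force: 7.1
```

```bash

python3 -m pendant '{"dp":[[0.003,0,0],[0,0,0]],"rotation":[[0,0,0],[0,0,0]]}'
python3 -m pendant '{"dp":[[-0.006,0,0],[-0.012,0,0],[-0.012,0,0],[-0.01,0,-0.01],[0,0,-0.025],[0,0,-0.03],[0,0,-0.025],[0,0,-0.01],[0,0,0]],"rotation":[[0,0,0],[0,0,0],[0,0,0],[0,0,0],[0,0,0],[0,0,0],[0,0,0],[0,0,0],[0,0,0]]}'
python3 go.py '(.504,-.115,.204)'
python3 - <<'E'
from h import *
a=snap('wrist','w3');b=snap('scene','scene5')
c=np.array([.5765,.026,.064]);e=np.array([.996,-.09,0])
for q in (-.5,.4,.45,.5):
    X=c+.062*(np.sin(q)*e+np.cos(q)*np.array([0,0,1]));print(q,np.round(proj(a,X),1),np.round(proj(b,X),1))
cv2.imwrite('pics/w3s.png',np.hstack([cv2.resize(a['pixels'][:,:,::-1],(400,300)),cv2.resize(b['pixels'][155:275,200:360,::-1],(400,300))]))
E
```

```text
clock: 10.65
tool_pos: [0.5733, 0.0268, 0.1066]
eef_rot: [3.141, 0.016, -0.09]
ft_force: [-18.9, 1.2, 11.3]
finger_gap: 0.0007
finger_force: 10.6
clock: 11.55
tool_pos: [0.5406, 0.0297, 0.2097]
eef_rot: [-3.141, -0.005, -0.09]
ft_force: [-0.5, 0.0, 0.2]
finger_gap: 0.0005
finger_force: 0.0
11.55 [0.5406 0.0297 0.2097] [-3.141 -0.005 -0.09 ] j [-0.05  0.07  1.42 -0.    1.65  1.61] F [-0.5  0.   0.2]
tool delta [-0.0235  0.1474  0.0056]
-0.5 [253.2 193.7] [265.3 202.5]
0.4 [253.3 132.6] [250.8 211.9]
0.45 [253.3 129.1] [250.  212.8]
0.5 [253.3 125.6] [249.3 213.6]
```

View pics/w3s.png

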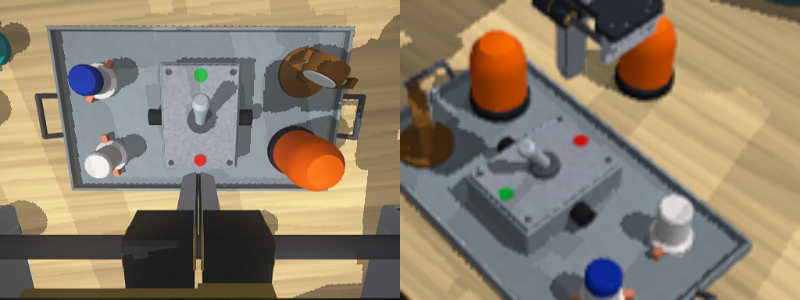

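The toggle tip sits at wrist (257,130) and scene (251,214). Both match a 0.45–0.5 rad lean to green, and the stop was felt as 19 N with no further motion. Nothing else moved. Next is the beacon at scene crop (498,75), the tray one.

```bash

python3 -m pendant '{"dp":[[-0.002,0.012,0],[-0.004,0.025,0],[-0.005,0.03,0],[-0.005,0.03,0],[-0.004,0.026,0.002],[-0.003,0.016,0.004],[0,0.008,0],[0,0,0],[0,0,0]],"rotation":[[0,0,0],[0,0,0],[0,0,0],[0,0,0],[0,0,0],[0,0,0],[0,0,0],[0,0,0],[0,0,0]]}'
python3 go.py beacon
python3 - <<'E'
from h import *
a=snap('wrist','w4');b=snap('top','top2')
print(proj(a,(.504,-.115,.115)),proj(a,np.array(manip.get_state()['tool_pos'])-[0,0,.019]))
hsv=cv2.cvtColor(a['pixels'],cv2.COLOR_RGB2HSV);m=cv2.inRange(hsv,(5,200,100),(15,255,255))
n,l,st,c=cv2.connectedComponentsWithStats(m);print([(st[i].tolist(),c[i].round()) for i in range(1,n) if st[i][4]>100])
cv2.imwrite('pics/w4s.png',a['pixels'][:,:,::-1])
E
```

```text
clock: 12.55
tool_pos: [0.5034, -0.1143, 0.2008]
eef_rot: [-3.141, 0.001, -0.09]
ft_force: [-0.2, 0.6, 0.0]
finger_gap: 0.0004
finger_force: 0.0
12.55 [ 0.5034 -0.1143  0.2008] [-3.141e+00  1.000e-03 -9.000e-02] j [-0.33  0.02  1.49  0.    1.64  1.33] F [-0.2  0.6  0. ]
tool delta [0.0006 0.0007 0.0368]
(np.float64(253.4832915156994), np.float64(201.03567751308418)) (np.float64(251.8111256570358), np.float64(232.03949028492337))
[([225, 148, 71, 76, 4005], array([260., 187.])), ([144, 332, 16, 32, 333], array([152., 345.]))]
```

View pics/w4s.png

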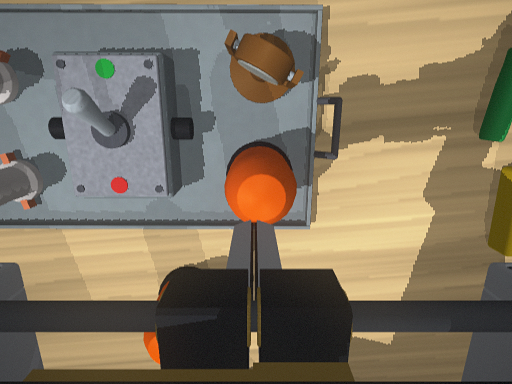

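The wrist view shows the dome below the fingers at u=260, against a prediction of 253. The nominal slot also gives y≈-0.118, so I shift 4 mm to the right, then go down and dwell.

```bash

python3 -m pendant '{"dp":[[0,0.004,0.005],[0,0,0.012],[0,0,0.012],[0,0,0.008],[0,0,0],[0,0,0],[0,0,0],[0,0,0],[0,0,0],[0,0,0],[0,0,0],[0,0,0],[0,0,0],[0,0,0],[0,0,0],[0,0,0],[0,0,0],[0,0,0],[0,0,0],[0,0,0]],"rotation":[[0,0,0],[0,0,0],[0,0,0],[0,0,0],[0,0,0],[0,0,0],[0,0,0],[0,0,0],[0,0,0],[0,0,0],[0,0,0],[0,0,0],[0,0,0],[0,0,0],[0,0,0],[0,0,0],[0,0,0],[0,0,0],[0,0,0],[0,0,0]]}'
python3 -m pendant '{"dp":[[0,0,0],[0,0,0],[0,0,0],[0,0,0],[0,0,0],[0,0,0],[0,0,0],[0,0,0],[0,0,0],[0,0,0]],"rotation":[[0,0,0],[0,0,0],[0,0,0],[0,0,0],[0,0,0],[0,0,0],[0,0,0],[0,0,0],[0,0,0],[0,0,0]]}'
python3 - <<'E'
from h import *
s=snap('scene','scene6');b=dict(np.load('pics/scene1.npz'))
f=lambda z:onz(s,240.7,182.5,z).round(4)
print(np.array(manip.get_state()['tool_pos']))
for n,q in(('now',s),('before',b)):
    m=cv2.inRange(cv2.cvtColor(q['pixels'],cv2.COLOR_RGB2HSV),(5,200,120),(15,255,255))[150:215,215:270];print(n,cv2.boundingRect(m),m.sum()//255)
E
```

```text
clock: 14.65
tool_pos: [0.5032, -0.1186, 0.1643]
eef_rot: [3.142, -0.0, -0.09]
ft_force: [-0.4, 0.1, -0.4]
finger_gap: 0.0005
finger_force: 0.0
clock: 15.65
tool_pos: [0.5032, -0.1186, 0.1643]
eef_rot: [3.141, -0.0, -0.09]
ft_force: [0.0, 0.1, -0.0]
finger_gap: 0.0005
finger_force: 0.0
[ 0.50318047 -0.11857286  0.1642797 ]
now (15, 18, 21, 32) 507
before (16, 18, 20, 32) 486
```

```bash

python3 -m pendant '{"dp":[[0,0,-0.01],[0,0,-0.02],[0,0,-0.02],[0,0,-0.01],[0,0,0],[0,0,0],[0,0,0]],"rotation":[[0,0,0],[0,0,0],[0,0,0],[0,0,0],[0,0,0],[0,0,0],[0,0,0]]}'
python3 -c "from workcell import manip;print(manip.job_done())"
```

```text
clock: 16.4
tool_pos: [0.5027, -0.1184, 0.223]
eef_rot: [-3.141, 0.002, -0.09]
ft_force: [-0.5, 0.6, -0.4]
finger_gap: 0.0007
finger_force: 0.0
the job is handed in; nothing more can be done
None
```

I pointed at the blue-capped fuse holder, pushed the toggle over to its green-dot stop, then pointed at the tray's orange beacon, each dwell over two seconds, with no sign of any loose thing being touched or moved; the job was handed in at 16.4 s, with no verdict returned.

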